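Fill the sample canister and snap its lid home

TASK

Use the scoop to put at least three chocolate hazelnuts from the steel tray into the clear canister, never touching hazelnuts with the gripper, and put the scoop back in the tray. Then set the snap lid on the upright canister, press it straight down until it clicks past the catches, and keep pressing so that it sits fully home. Finish holding it so, the gripper still pressing firmly down on the lid, and leave the squat jar and the spice jar behind the tray where they stand.

Things in the scene. Friction and masses are not known exactly. Their poses are not given: they have to be found in the camera images.
- tray: low open steel tray of sweets, fixed to the table; 250 x 70 mm outside, 242 x 62 mm inside, floor 4 mm thick, rim 30 mm high. The +x end slopes up from the floor at x = 84 mm to 30 mm high at x = 119 mm, below an end wall 46 mm high, so that pieces roll into a scoop driven up it. Origin: centre of its underside; x along its length (about world +y), z up. The scoop stands at its -x end, the hazelnuts lie ahead of it
- scoop: small steel candy scoop, 120 g, standing flat in the tray. Pan 62 mm long (x), 54 mm wide at the mouth and 51 mm at the back, sides 24 mm high (13 mm near the mouth), back wall 30 mm, floor 2 mm thinning to 0.5 mm at the mouth. Origin: centre of the pan's underside, z up; the open mouth faces +x
- scoop_grip (a point): middle of the scoop's dark wooden handle, 56 mm behind the origin and 72 mm above it, axes as the scoop's. The handle rises behind the back wall, leaning 25 degrees back toward -x; 14 mm thick (y), 22 mm deep, 88 mm long, its top 109 mm above the pan's underside
- scoop_lip (a point): middle of the pan's front edge, at its underside, 31 mm ahead of the scoop's origin
- hazelnut_1: glazed (slippery) chocolate hazelnut, a dark brown ball 15.5 mm across, 10 g; it rolls. Origin: its middle
- hazelnut_2: another such hazelnut
- hazelnut_3: another such hazelnut
- hazelnut_4: another such hazelnut
- hazelnut_5: another such hazelnut
- canister: clear straight-walled canister, loose, 0.3 kg, standing open on the table: outside diameter 72 mm, 72 mm high, mouth 66 mm across, floor 4 mm. Four springy white tabs (16 mm wide) stand up round its outside from a white collar; their barbs reach 43.5 mm from the axis 56 to 58 mm above the table and slope in to 38 mm at 68 mm. Origin: centre of its underside, z up
- canister_mid (a point): point on the canister's axis at half its height, 36 mm above its underside
- canister_rim (a point): centre of the canister's mouth, level with its rim (72 mm above its underside)
- snap_lid: round white snap lid, 60 g, lying skirt down: 96 mm across, top face 24 mm above its lower edge, a grip ridge across the top. Inside, the skirt is 20 mm deep with an inward bead 82 mm across at its foot. Origin: centre of its lower edge, z up. Home on the canister's rim its origin is 52 mm above the canister's underside; merely resting on the tab barbs it is about 62 mm above
- lid_ridge (a point): middle of the lid's grip ridge, 36 mm above the lid's origin, axes as the lid's. The ridge is 58 mm long (x), 18 mm thick (y) and rises from 24 to 49 mm above the lid's lower edge. A straight push of about 8 to 14 N springs the tabs in; the bead passes the barbs, the tabs snap out over it, the force drops, and the lid lands on the rim
- jar: squat screw-lid jar 55 mm across, 84 mm high, behind the tray: a bystander. Origin: centre of its underside
- spice_jar: slim dark-capped spice jar 41 mm across, 105 mm high, behind and right of the tray: a bystander. Origin: centre of its underside

How it is judged:
On the way, in this order (a step that is already met when the one before it is completed fails the run):
1. at least three hazelnuts lie in the canister, the lid still off ((distance between each of hazelnut_1, hazelnut_2, hazelnut_3 and canister_mid below 0.04 m or distance between each of hazelnut_1, hazelnut_2, hazelnut_4 and canister_mid below 0.04 m or distance between each of hazelnut_1, hazelnut_2, hazelnut_5 and canister_mid below 0.04 m or distance between each of hazelnut_1, hazelnut_3, hazelnut_4 and canister_mid below 0.04 m or distance between each of hazelnut_1, hazelnut_3, hazelnut_5 and canister_mid below 0.04 m or distance between each of hazelnut_1, hazelnut_4, hazelnut_5 and canister_mid below 0.04 m or distance between each of hazelnut_2, hazelnut_3, hazelnut_4 and canister_mid below 0.04 m or distance between each of hazelnut_2, hazelnut_3, hazelnut_5 and canister_mid below 0.04 m or distance between each of hazelnut_2, hazelnut_4, hazelnut_5 and canister_mid below 0.04 m or distance between each of hazelnut_3, hazelnut_4, hazelnut_5 and canister_mid below 0.04 m) and horizontal distance between snap_lid and canister above 0.1 m), for 0.2 s.
2. the scoop is back in the tray and let go, the lid still off (x of scoop in the frame of tray between -0.12 and 0.12 m and y of scoop in the frame of tray between -0.05 and 0.05 m and z of scoop in the frame of tray below 0.045 m and contact force between the fingers and scoop below 0.3 N and horizontal distance between snap_lid and canister above 0.1 m), for 0.1 s.
3. the lid has clicked home on the canister (z of snap_lid in the frame of canister below 0.0535 m and horizontal distance between snap_lid and canister below 0.003 m and angle between the z axis of snap_lid and the z axis of canister, either way round below 0.05 rad and angle between snap_lid's own z axis and vertical below 0.1 rad), for 0.1 s.
At the end, for the whole second after the job is handed in: The lid sits home on the canister (lower edge under 53.5 mm above the canister's underside, centred to 3 mm, level to 0.05 rad), pressed by the gripper with over 4 N; at least three hazelnuts are in the canister, which stands upright; the scoop is back in the tray, let go (all of step 3 and contact force between snap_lid and canister above 4 N and contact force between the fingers and snap_lid above 2 N and (distance between each of hazelnut_1, hazelnut_2, hazelnut_3 and canister_mid below 0.04 m or distance between each of hazelnut_1, hazelnut_2, hazelnut_4 and canister_mid below 0.04 m or distance between each of hazelnut_1, hazelnut_2, hazelnut_5 and canister_mid below 0.04 m or distance between each of hazelnut_1, hazelnut_3, hazelnut_4 and canister_mid below 0.04 m or distance between each of hazelnut_1, hazelnut_3, hazelnut_5 and canister_mid below 0.04 m or distance between each of hazelnut_1, hazelnut_4, hazelnut_5 and canister_mid below 0.04 m or distance between each of hazelnut_2, hazelnut_3, hazelnut_4 and canister_mid below 0.04 m or distance between each of hazelnut_2, hazelnut_3, hazelnut_5 and canister_mid below 0.04 m or distance between each of hazelnut_2, hazelnut_4, hazelnut_5 and canister_mid below 0.04 m or distance between each of hazelnut_3, hazelnut_4, hazelnut_5 and canister_mid below 0.04 m) and x of scoop in the frame of tray between -0.12 and 0.12 m and y of scoop in the frame of tray between -0.05 and 0.05 m and z of scoop in the frame of tray below 0.045 m and contact force between the fingers and scoop below 0.3 N and angle between canister's own z axis and vertical below 0.1 rad and height (world z) of canister between -0.01 and 0.01 m and linear speed of snap_lid below 0.02 m/s); the arm keeps its last pose, push and grip.
It fails at once if the gripper touches an hazelnut (contact force between the fingers and hazelnut_1 above 0.3 N or contact force between the fingers and hazelnut_2 above 0.3 N or contact force between the fingers and hazelnut_3 above 0.3 N or contact force between the fingers and hazelnut_4 above 0.3 N or contact force between the fingers and hazelnut_5 above 0.3 N).
It fails at once if a bystander is pushed more than 30 mm (distance of any of jar, spice_jar from where it was at the start of the episode above 0.03 m).
It also fails if it takes over 72 s, if anything falls off the work surface, if the arm or the gripper's body presses on something with over 40 N, if the wrist force passes 120 N, or if a joint passes its speed limit or range.

ROBOT

A 6-joint arm with a two-finger parallel gripper is mounted at the origin on the work surface; the furniture and walls round the work are solid. World frame = base frame: x ahead of the robot, y to its left, z up, the work surface at z = 0. Lengths are in m, angles in rad, forces in N, time in s.
With the tool pointing down it reaches from about 0.25 to 0.725 m from the base axis. Payload 4 kg.
Tool frame: the origin (TCP) lies between the finger pads; the fingertips stand 8 mm ahead of it and the grasp point (between the pads) lies 11 mm behind it; z points along the fingers, y is the line along which they close (so a half turn about z gives the same grasp; the last joint's range is limited). The gripper opens to 85 mm and grips with 20 to 120 N. Pads are 22 mm wide; open, the fingers measure 114 mm over their backs; the gripper's body (76 mm by 85 mm) begins 54 mm behind the grasp point. The pads swing forward as they close: fully open they stand 13 mm farther back than shut.
Start: joints at [-1.253, 0.241, 0.005, 1.335, 0, 1.571], TCP at [0.156, -0.475, 0.201] pointing down, gripper open.
Joint ranges: [-2.72, 2.72], [-1.05, 1.87], [-1.09, 1.28], [-1.99, 2.15], [-1.42, 1.44], [-3.14, 3.14]. Speed limits (rad/s): [2.79, 2.79, 3.14, 3.14, 3.14, 3.14].

INTERFACE

Orientations are given as a unit quaternion [x, y, z, w].
In Python, from workcell import status, viewer, bot gives the robot as it stands.
- The arm moves only by the tool servo_tool, never from a script. Its argument "commands" is a list of rows, each a list of 5 numbers: the finger opening in mm, from 0 to 85.4, then the shift along the tool's x, y, z in mm, then the turn about the tool's z in rad. A call has 1 to 20 rows; each row shifts and turns the commanded pose from where the row before left it, along the tool's axes as they then stand; what a row does not reach is not made up. A row lasts 1/8 s, in which the tool goes at most 62.5 mm and 10.7 degrees, less where a joint would pass 70% of its speed; a pose out of reach is approached as far as the arm can. A call is refused whole if a number of a shift passes 62.5 or a number of a turn 0.188, either way. A call with a gripper value outside its range is refused whole. The fingers move at their own pace and stop on an object; the grip force is fixed at half the most. Time passes only in rows, so rows that do not move let the fingers close. It gives the time, the measured TCP pose, the force, the opening and the grip force at its end, in the units of the state.
- status.get_obs(): the state, without advancing time (a new reading comes with each control period).
- viewer.camera(name): name is "scene" or "top" or "wrist"; returns (picture, depth): 480x640x3 uint8, red, green, blue; 480x640 float32, m along the optical axis (not along the pixel's ray), 0 where there is no reading.
- viewer.get_calibration(name): a dict with "camera_matrix" (3x3 intrinsics, pixels), "distortion" ([k1, k2, p1, p2, k3] as OpenCV has them; the pictures are not rectified), "R" (3x3) and "t" (3): a world point X has camera coordinates R X + t; the wrist camera has in their place "T_tool_cam" (4x4, takes a point from camera to tool coordinates, whose origin is the TCP and whose axes are the flange's). Camera axes: x right, y down, z forward; pixel columns grow to the right and rows downward; lengths in m; the calibration is good to about 2 mm. A picture is of the moment at which its call begins: read the wrist's pose just before it. get_calibration takes no time and is no camera call.
- bot.job_done(): hands the job in; it is judged then, once.
Trained networks look in the newest picture that a camera, given by its name, has taken for a name from the list of things; names that differ only in an ending like _2 or _b are one class to them, and where a whole thing is asked for, a point or a joint stands for the part that bears it (a point fixed in the world has none). Each returns a list of dicts, best first, with "p" (0 to 1); they miss things now and then, are a little off and sometimes report something else, mostly with a low value. They report only what shows in the picture. A call takes as long as a camera call.
- viewer.masks_of(camera, label): "mask" (480x640 bool, what is visible of it) and "pixel" ([row, column] in pixels, amid what is visible of it).
- viewer.spot_point(camera, label): "pixel" ([row, column] in pixels: a listed point, or the origin of a listed thing).
The state is a dict: "clock": time; "joint_pos": joint angles; "joint_vel": joint speeds; "tau": joint torques, N m; "eef_pos": TCP position; "tool_rot": TCP orientation; "ft_force": force on the tool from outside, world axes, zero at the start; "ft_torque": the same for the moment, N m; "grip_width": finger opening in m; "grasp_force": force on a finger pad.
Only numpy, scipy, OpenCV 4.12 (cv2) and the standard library are available. Lean on these libraries where they do the work, as an engineer would, in place of code of your own. Each camera call takes 0.05 s, during which the arm holds its last target. There are 200 camera calls.

## Working session

There is one attempt and no reset: what is moved stays moved. The work goes in short steps, Python scripts to look and compute and a tool call to move; the robot and the scene stay as the last step left them, time stands still between calls to the robot, and variables do not carry over. Pictures are saved under pics/ and viewed, at most 10 in all, crops included, and the job is handed in when it is done.

Besides the shell and the picture viewer there is one more tool, called after "Call:" as name(argument=value, ...) on one line, values as JSON. servo_tool: Moves the arm, as the interface text tells. Its arguments: {"type":"object","properties":{"commands":{"type":"array"}},"required":["commands"]}

```bash
ls; mkdir -p pics; cat > h.py <<'E'
import numpy as np, cv2
from scipy.spatial.transform import Rotation as Rn
from workcell import status, viewer, bot
def cal(cam):
    c=viewer.get_calibration(cam); K=np.array(c["camera_matrix"]);d=np.array(c["distortion"])
    if "R" in c: R=np.array(c["R"]);t=np.array(c["t"])
    else:
        o=status.get_obs();T=np.eye(4);T[:3,:3]=Rn.from_quat(o["tool_rot"]).as_matrix();T[:3,3]=o["eef_pos"]
        W=np.linalg.inv(T@np.array(c["T_tool_cam"]));R=W[:3,:3];t=W[:3,3]
    return K,d,R,t
def ray(C,px):  # px [row,col]
    K,d,R,t=C
    n=cv2.undistortPoints(np.array([[[px[1],px[0]]]],float),K,d)[0,0]
    return -R.T@t, R.T@np.array([n[0],n[1],1.])
def at_z(C,px,z):
    o,v=ray(C,px); return o+v*(z-o[2])/v[2]
def at_d(C,px,dep):
    o,v=ray(C,px); return o+v*dep
def cloud(C,mask,dep):
    r,c=np.nonzero(mask&(dep>0))
    K,d,R,t=C
    n=cv2.undistortPoints(np.stack([c,r],1).astype(float)[:,None],K,d)[:,0]
    P=np.c_[n,np.ones(len(n))]*dep[r,c][:,None]
    return (P-t)@R
E
python3 - <<'E'
from h import *
o=status.get_obs();print({k:np.round(v,3) for k,v in o.items()})
im={}
for cam in("scene","top"):
    p,dep=viewer.camera(cam);C=cal(cam);cv2.imwrite(f"pics/{cam}0.png",p[:,:,::-1])
    print(cam,"campos",np.round(-C[2].T@C[3],3))
    for l in("tray","scoop","canister","snap_lid","jar","spice_jar","hazelnut_1"):
        for m in viewer.masks_of(cam,l)[:6]:
            if m["p"]<.3: continue
            P=cloud(C,m["mask"],dep)
            print(l,round(m["p"],2),np.round(m["pixel"]),len(P),np.round(np.percentile(P,[2,50,98],axis=0),3).tolist() if len(P) else "")
    for l,z in(("tray",0),("scoop",.004),("scoop_grip",.076),("scoop_lip",.004),("canister",0),("canister_rim",.072),("snap_lid",0),("lid_ridge",.036),("hazelnut_1",.012)):
        for m in viewer.spot_point(cam,l)[:6]:
            if m["p"]>.3: print("pt",l,round(m["p"],2),np.round(m["pixel"],1),np.round(at_z(C,m["pixel"],z),4))
E
```

```text
pics
{'clock': np.float64(0.0), 'joint_pos': array([-1.253,  0.241,  0.004,  1.335, -0.   ,  1.571]), 'joint_vel': array([-0.001, -0.   ,  0.001,  0.   , -0.003,  0.001]), 'tau': array([ 1.0000e-03, -3.7232e+01,  2.5241e+01,  1.7000e-02,  0.0000e+00,
       -0.0000e+00]), 'eef_pos': array([ 0.156, -0.474,  0.2  ]), 'tool_rot': array([ 0.987,  0.158, -0.   , -0.001]), 'ft_force': array([ 0.235, -0.17 , -0.638]), 'ft_torque': array([-0.001,  0.007,  0.028]), 'grasp_force': np.float64(0.0), 'grip_width': np.float64(0.085)}
scene campos [0.197 0.477 0.737]
tray 0.9 [287. 297.] 3572 [[0.472, -0.114, 0.002], [0.513, 0.046, 0.015], [0.547, 0.134, 0.047]]
tray 0.47 [202. 392.] 1561 [[0.422, -0.274, 0.002], [0.458, -0.222, 0.045], [0.493, -0.2, 0.073]]
scoop 0.85 [247. 330.] 1227 [[0.481, -0.125, 0.004], [0.507, -0.08, 0.018], [0.534, -0.027, 0.113]]
canister 0.74 [200. 394.] 1494 [[0.422, -0.274, 0.005], [0.457, -0.222, 0.045], [0.493, -0.2, 0.073]]
snap_lid 0.72 [391. 278.] 2963 [[0.388, 0.194, 0.003], [0.428, 0.244, 0.024], [0.477, 0.283, 0.05]]
jar 0.7 [175. 342.] 840 [[0.566, -0.279, 0.0
[... 2353 characters left out ...]
 [0.5352 0.0269 0.004 ]
pt scoop_grip 0.64 [237.2 362.3] [ 0.5057 -0.112   0.076 ]
pt scoop_lip 0.6 [233. 322.] [ 0.5197 -0.0253  0.004 ]
pt canister 0.65 [254.5 412.2] [ 0.4737 -0.2363  0.    ]
pt canister_rim 0.73 [262.  417.7] [ 0.4541 -0.234   0.072 ]
pt canister_rim 0.63 [242.8 286.1] [0.4908 0.0529 0.072 ]
pt snap_lid 0.62 [266.1 209.2] [0.4381 0.2347 0.    ]
pt snap_lid 0.49 [228.  280.5] [0.5299 0.0713 0.    ]
pt hazelnut_1 0.55 [226.8 281.8] [0.5315 0.0675 0.012 ]
pt hazelnut_1 0.5 [241.9 286.5] [0.4969 0.0558 0.012 ]
pt hazelnut_1 0.42 [245.5 303.6] [0.4894 0.0164 0.012 ]
pt hazelnut_1 0.41 [228.1 299.3] [0.5293 0.0272 0.012 ]
pt hazelnut_1 0.36 [233.3 308.4] [0.5177 0.006  0.012 ]
```

```bash
python3 - <<'E'
from h import *
a=cv2.imread("pics/top0.png")[180:300,180:450];b=cv2.imread("pics/scene0.png")[160:430,200:470]
cv2.imwrite("pics/top0c.png",cv2.resize(a,None,fx=2.96,fy=2.96,interpolation=3))
cv2.imwrite("pics/scene0c.png",cv2.resize(b,None,fx=2.2,fy=2.2,interpolation=3))
p,dep=viewer.camera("top");C=cal("top")
def get(l):
    return max((m for m in viewer.masks_of("top",l)),key=lambda m:m["p"])["mask"]
allP=cloud(C,np.ones_like(dep,bool),dep)
# tray rim
def near(P,lo,hi): return P[((P>lo)&(P<hi)).all(1)]
T=near(allP,[.46,-.13,.022],[.57,.16,.036])
S=near(allP,[.46,-.13,.04],[.57,.16,.055]); print("endwall",len(S),S.mean(0) if len(S) else'')
tm=get("tray")|get("scoop")
cn=max(cv2.findContours(tm.astype(np.uint8),0,2)[0],key=cv2.contourArea)
pts=np.array([at_z(C,[q[0][1],q[0][0]],.03)[:2] for q in cn],np.float32)
print("tray rect",cv2.minAreaRect(pts),pts.min(0),pts.max(0))
L=near(allP,[.37,.17,.040],[.5,.3,.056])
print("ridge rect",len(L),cv2.minAreaRect(L[:,:2].astype(np.float32)),L.mean(0))
H=near(allP,[.46,-.15,.09],[.57,-.1,.13]);print("handle top",len(H),H.mean(0) if len(H) else '')
L2=near(allP,[.36,.16,.018],[.5,.31,.03]);print("lid disc",cv2.minEnclosingCircle(L2[:,:2].astype(np.float32)))
Cn=near(allP,[.40,-.3,.062],[.52,-.18,.08]);print("can rim",len(Cn),cv2.minEnclosingCircle(Cn[:,:2].astype(np.float32)),np.median(Cn[:,2]))
E
```

```text
endwall 149 [0.51996116 0.10093524 0.04686441]
tray rect ((0.5107028484344482, -0.002399057149887085), (0.2808353304862976, 0.07716209441423416), 87.27711486816406) [ 0.47086912 -0.14296302] [0.5555165  0.13789783]
ridge rect 231 ((0.435544490814209, 0.23584434390068054), (0.058089401572942734, 0.020036201924085617), 4.167399883270264) [0.43590702 0.23500355 0.04799446]
handle top 98 [ 0.50571811 -0.12047285  0.10753913]
lid disc ((0.4351484775543213, 0.23670950531959534), 0.04992853105068207)
can rim 243 ((0.4611251950263977, -0.2380300760269165), 0.04184639826416969) 0.06916566650436885
```

View pics/top0c.png

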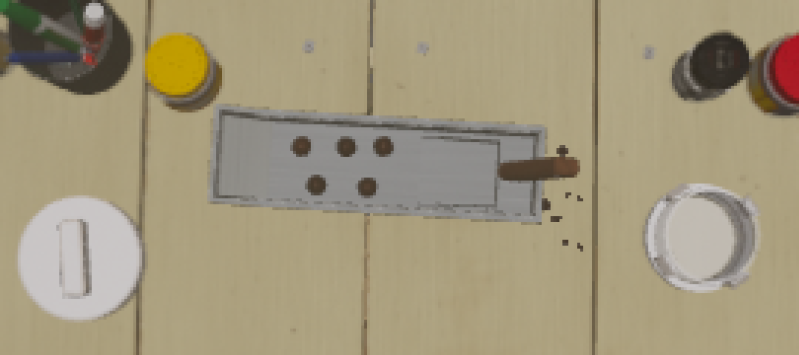

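View pics/scene0c.png

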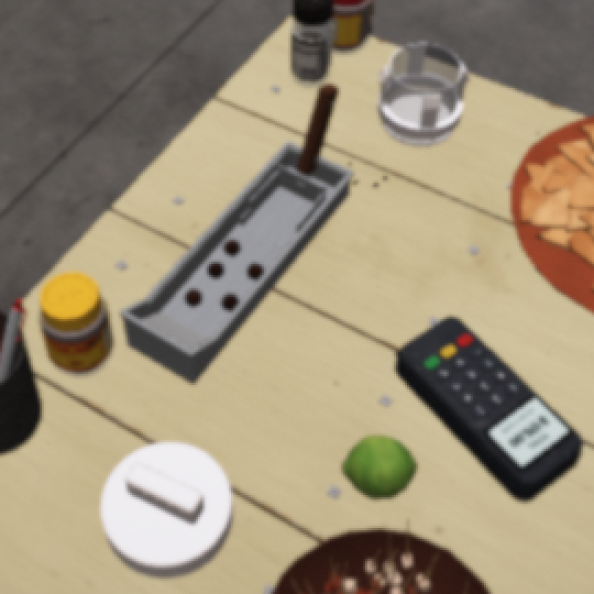

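Both views show an upright scoop at the tray's right (-x, world -y) end with its handle near top-crop (540,168). Five balls sit near crop x 300–385, the lid is at (80,258) and the canister at (702,238), all matching the measured points. I'll get the tray yaw next, then move.

```bash
cat >> h.py <<'E'
def head():
    R=Rn.from_quat(status.get_obs()["tool_rot"]).as_matrix(); return np.arctan2(R[1,0],R[0,0])
def to(p,dh=0):
    """total tool-frame shift (mm) to world point p for TCP, at present orientation"""
    o=status.get_obs();R=Rn.from_quat(o["tool_rot"]).as_matrix()
    return np.round(R.T@(np.array(p)-o["eef_pos"])*1e3,1)
E
python3 - <<'E'
from h import *
p=cv2.imread("pics/top0.png");C=cal("top")
c=lambda x,y:[180+y/2.96-.3,180+x/2.96-.3]
for n,q,z in(("TL",(217,105),.046),("BL",(210,200),.046),("TR",(547,127),.03),("BR",(540,222),.03),("panbackT",(499,142),.034),("panbackB",(499,206),.034),("mouthT",(422,137),.017),("mouthB",(425,204),.017)):
    print(n,np.round(at_z(C,c(*q),z),4))
v,d=viewer.camera("top")
P=cloud(C,np.ones_like(d,bool),d)
for lo,hi in(((.46,-.10,.024),(.50,.08,.034)),((.525,-.10,.024),(.57,.08,.034))):
    Q=P[((P>lo)&(P<hi)).all(1)]
    f=cv2.fitLine(Q[:,:2].astype(np.float32),cv2.DIST_HUBER,0,.01,.01).ravel();print(len(Q),f,np.degrees(np.arctan2(f[1],f[0])), "x at y=0",f[2]-f[3]*f[0]/f[1])
print(head())
E
```

```text
TL [0.5531 0.1301 0.046 ]
BL [0.4811 0.1332 0.046 ]
TR [ 0.5428 -0.1211  0.03  ]
BR [ 0.4699 -0.1164  0.03  ]
panbackT [ 0.5302 -0.0841  0.034 ]
panbackB [ 0.4813 -0.0847  0.034 ]
mouthT [ 0.5346 -0.0255  0.017 ]
mouthB [ 0.4828 -0.0287  0.017 ]
234 [ 0.03146399  0.99950486  0.47763222 -0.00814888] 88.196945 x at y=0 0.47788873
253 [0.03695071 0.9993171  0.54508877 0.004222  ] 87.88239 x at y=0 0.54493266
0.317802417871103
```

Call:
servo_tool(commands=[[85, 0, 0, 0, -0.17], [85, 0, 0, 0, -0.17], [85, 0, 0, 0, -0.17], [85, 0, 0, 0, -0.17], [85, 0, 0, 0, -0.17], [85, 0, 0, 0, -0.17], [85, 0, 0, 0, -0.17], [85, 0, 0, 0, 0]])

```text
clock: 2.9
eef_pos: [0.1562, -0.4749, 0.2011]
tool_rot: [0.73, 0.684, 0.0, -0.0]
ft_force: [0.9, -0.1, 1.4]
grip_width: 0.0847
grasp_force: 0.0
```

Call:
servo_tool(commands=[[85, 0, 0, 0, -0.02], [60, 37.8, 33.3, 0, 0], [60, 37.8, 33.3, 0, 0], [60, 37.8, 33.3, 0, 0], [60, 37.8, 33.3, 0, 0], [60, 37.8, 33.3, 0, 0], [60, 37.8, 33.3, 0, 0], [60, 37.8, 33.3, 0, 0], [60, 37.8, 33.3, 0, 0], [60, 37.8, 33.3, 0, 0], [60, 37.8, 33.3, 0, 0], [60, 0, 0, 0, 0]])

```text
clock: 4.4
eef_pos: [0.5071, -0.1091, 0.2006]
tool_rot: [0.721, 0.693, 0.0, -0.0]
ft_force: [-1.7, -0.0, -0.9]
grip_width: 0.0601
grasp_force: 0.0
```

```bash
python3 - <<'E'
from h import *
o=status.get_obs();print(o["eef_pos"],head(),o["joint_pos"])
C=cal("wrist");p,d=viewer.camera("wrist");cv2.imwrite("pics/w1.png",p[:,:,::-1])
for m in viewer.masks_of("wrist","scoop")[:2]:
    P=cloud(C,m["mask"],d);H=P[(P[:,2]>.085)&(P[:,1]<-.09)]
    print(m["p"],len(P),len(H),np.round(np.percentile(H,[2,50,98],axis=0),4).tolist() if len(H) else"")
for l,z in(("scoop_grip",.076),("scoop_lip",.004),("scoop",.004)):
    for m in viewer.spot_point("wrist",l)[:2]: print(l,m["p"],m["pixel"],np.round(at_z(C,m["pixel"],z),4))
E
```

```text
[ 0.50709914 -0.10911148  0.20064437] 1.5318462259556012 [-2.12247605e-01  2.77747727e-01  5.32050431e-02  1.34604399e+00
  4.83293298e-04  1.39749894e+00]
0.62 5159 775 [[0.4991, -0.1339, 0.0862], [0.5056, -0.1154, 0.1084], [0.512, -0.1039, 0.1155]]
scoop_grip 0.6 [216.3, 319.8] [ 0.5071 -0.1083  0.076 ]
scoop_grip 0.59 [306.8, 393.3] [ 0.5718 -0.1978  0.076 ]
scoop_lip 0.72 [112.7, 316.6] [ 0.5075 -0.0236  0.004 ]
scoop 0.97 [145.5, 318.1] [ 0.5076 -0.0548  0.004 ]
scoop 0.5 [18.5, 302.4] [0.4981 0.0593 0.004 ]
```

View pics/w1.png

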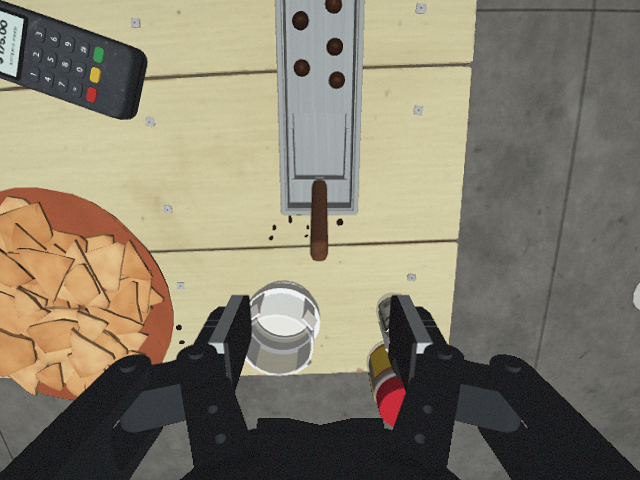

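The wrist picture shows the handle at column 319, rows 180–260, with balls at (300,20) (333,4) (335,46) (301,68) (337,80). The handle is nearly centred under the tool, so I'll descend and grip.

Call:
servo_tool(commands=[[60, -1, -1, 45, 0], [50, 0, 0, 45, 0], [40, 0, 0, 45.5, 0], [30, 0, 0, 0, 0], [0, 0, 0, 0, 0], [0, 0, 0, 0, 0], [0, 0, 0, 0, 0], [0, 0, 0, 0, 0]])

```text
clock: 5.65
eef_pos: [0.5056, -0.1132, 0.0672]
tool_rot: [0.722, 0.692, 0.001, 0.002]
ft_force: [-0.3, -1.9, 4.0]
grip_width: 0.0122
grasp_force: 59.9
```

```bash
cat > sc.py <<'E'
from h import *
def pose(tag=None,cam="wrist"):
    o=status.get_obs();C=cal(cam);p,d=viewer.camera(cam)
    print("tcp",np.round(o["eef_pos"],4),"h",round(head(),4),"F",np.round(o["ft_force"],1),"w",round(float(o["grip_width"]),4),"t",o["clock"])
    if tag: cv2.imwrite(f"pics/{tag}.png",p[:,:,::-1])
    return C,p,d
def balls(cam,z=.012):
    C=cal(cam);r=[]
    for m in viewer.spot_point(cam,"hazelnut_1")[:8]:
        if m["p"]>.25: print(" ball",round(m["p"],2),np.round(m["pixel"]),np.round(at_z(C,m["pixel"],z),3))
E
python3 - <<'E'
from sc import *
C,p,d=pose("w2")
for l,z in(("scoop_lip",.004),("scoop",.004)):
    for m in viewer.spot_point("wrist",l)[:1]: print(l,m["p"],m["pixel"],np.round(at_z(C,m["pixel"],z),4))
balls("wrist")
E
```

```text
tcp [ 0.5056 -0.1132  0.0672] h 1.5277 F [-0.3 -1.9  4. ] w 0.0122 t 5.65
scoop_lip 0.94 [100.8, 319.9] [ 0.5099 -0.0224  0.004 ]
 ball 0.96 [ 30. 291.] [0.495 0.016 0.012]
 ball 0.86 [ 49. 345.] [0.526 0.005 0.012]
```

Call:
servo_tool(commands=[[0, 8, 0, 0, 0], [0, 15, 0, 0, 0], [0, 15, 0, 0, 0], [0, 15, 0, 0, 0], [0, 15, 0, 0, 0], [0, 15, 0, 0, 0], [0, 15, 0, 0, 0], [0, 10, 0, 0, 0], [0, 5, 0, 0, 0], [0, 0, 0, 0, 0]])

```text
clock: 7.1
eef_pos: [0.5104, -0.0002, 0.0672]
tool_rot: [0.722, 0.692, 0.001, 0.002]
ft_force: [-0.3, -2.2, 7.5]
grip_width: 0.0121
grasp_force: 60.3
```

```bash
python3 - <<'E'
from sc import *
C,p,d=pose("w3")
for l,z in(("scoop_lip",.004),("scoop",.004)):
    for m in viewer.spot_point("wrist",l)[:1]: print(l,m["p"],m["pixel"],np.round(at_z(C,m["pixel"],z),4))
balls("wrist")
p2,_=viewer.camera("scene");balls("scene")
a=cv2.resize(p[:200,200:440,::-1],None,fx=1.6,fy=1.6);b=cv2.resize(p2[230:360,200:370,::-1],None,fx=2.4,fy=2.4)[:320]
cv2.imwrite("pics/w3c.png",np.hstack([a,b[:320]]) if b.shape[0]>=320 else np.hstack([a[:b.shape[0]],b]))
E
```

```text
tcp [ 5.104e-01 -2.000e-04  6.720e-02] h 1.5278 F [-0.3 -2.2  7.5] w 0.0121 t 7.1
scoop_lip 0.74 [104.1, 319.9] [0.5146 0.0886 0.004 ]
scoop 0.82 [155.2, 320.5] [0.5136 0.0576 0.004 ]
 ball 0.91 [ 96. 345.] [0.53  0.092 0.012]
 ball 0.82 [123. 296.] [0.5   0.078 0.012]
 ball 0.67 [ 98. 293.] [0.499 0.093 0.012]
 ball 0.61 [314. 290.] [0.497 0.1   0.012]
 ball 0.54 [305. 285.] [0.516 0.088 0.012]
 ball 0.39 [303. 298.] [0.496 0.073 0.012]
 ball 0.36 [304. 283.] [0.521 0.09  0.012]
```

View pics/w3c.png

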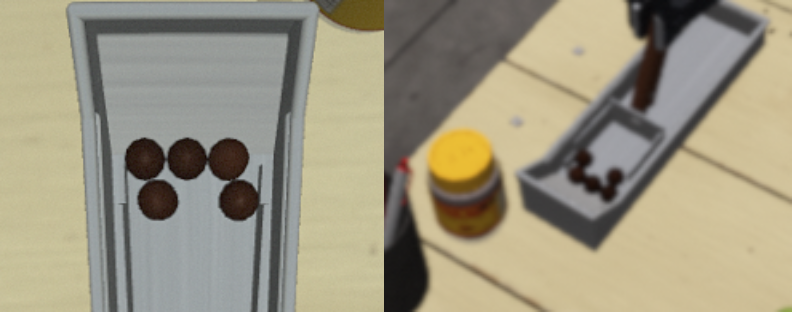

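The three leading balls sit across the lip at the slope foot (crop ~(145–230,158)), and two are in the pan at (157,200) and (238,200). Next I'll drive up the slope.

Call:
servo_tool(commands=[[0, 4, 0, 0, 0], [0, 6, 0, -4.5, 0], [0, 6, 0, -4.5, 0], [0, 6, 0, -4.5, 0], [0, 6, 0, -4.5, 0], [0, 0, 0, 0, 0], [0, 0, 0, 0, 0]])

```text
clock: 8.28
eef_pos: [0.5101, 0.0271, 0.0839]
tool_rot: [0.722, 0.692, -0.001, 0.001]
ft_force: [-0.5, -6.4, 4.0]
grip_width: 0.0126
grasp_force: 58.9
```

```bash
python3 - <<'E'
from sc import *
C,p,d=pose("w4")
for l,z in(("scoop_lip",.02),("scoop",.02)):
    for m in viewer.spot_point("wrist",l)[:1]: print(l,m["p"],m["pixel"],np.round(at_z(C,m["pixel"],z),4))
balls("wrist",.025)
p2,_=viewer.camera("scene")
a=cv2.resize(p[:200,200:440,::-1],None,fx=1.6,fy=1.6);b=cv2.resize(p2[230:360,200:370,::-1],None,fx=2.4,fy=2.4)[:320]
h=min(len(a),len(b));cv2.imwrite("pics/w4c.png",np.hstack([a[:h],b[:h]]))
E
```

```text
tcp [0.5101 0.0271 0.0839] h 1.5271 F [-0.5 -6.4  4. ] w 0.0126 t 8.275
scoop_lip 0.92 [120.4, 319.1] [0.5132 0.1062 0.02  ]
scoop 0.3 [120.9, 319.4] [0.5133 0.1059 0.02  ]
 ball 0.86 [144. 302.] [0.502 0.093 0.025]
 ball 0.74 [120. 313.] [0.509 0.106 0.025]
 ball 0.74 [124. 294.] [0.498 0.105 0.025]
 ball 0.67 [150. 344.] [0.528 0.088 0.025]
```

View pics/w4c.png

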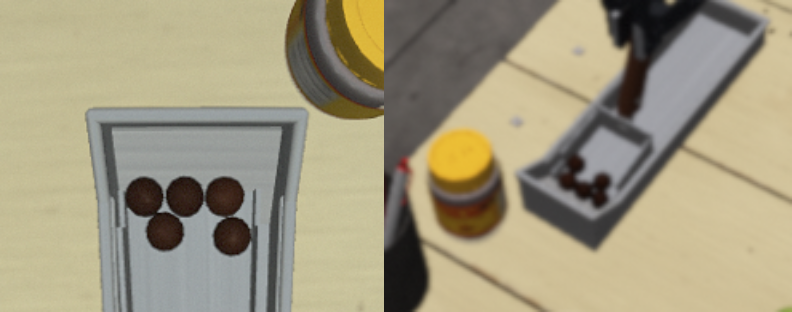

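All five balls lie at or behind the lip, against the slope (crop y 195–235), and the scoop seems pitched slightly mouth-down. Backing down the slope while pressing should rotate it mouth-up onto its heel.

Call:
servo_tool(commands=[[0, -4, 0, 4.2, 0], [0, -5, 0, 4.2, 0], [0, -5, 0, 4.2, 0], [0, -5, 0, 4.2, 0], [0, -5, 0, 4.2, 0], [0, 0, 0, 0, 0], [0, 0, 0, 0, 0]])

```text
clock: 9.4
eef_pos: [0.5092, 0.0041, 0.0632]
tool_rot: [0.722, 0.692, 0.0, -0.0]
ft_force: [-1.3, -3.3, 6.1]
grip_width: 0.0122
grasp_force: 59.9
```

```bash
cat >> sc.py <<'E'
def tilt(C,p,d):
    """pitch of the pan from wrist depth of pan floor: plane fit in front of tool"""
    o=status.get_obs();t=o["eef_pos"];h=head();u=np.array([np.cos(h),np.sin(h),0]);w=np.array([-u[1],u[0],0])
    P=cloud(C,np.ones_like(d,bool),d)-t
    X=np.c_[P@u,P@w,P[:,2]]
    Q=X[(X[:,0]>.040)&(X[:,0]<.08)&(abs(X[:,1])<.019)&(X[:,2]<-.03)&(X[:,2]>-.09)]
    for _ in range(4):
        A=np.c_[Q[:,0],np.ones(len(Q))];k=np.linalg.lstsq(A,Q[:,2],rcond=None)[0]
        r=Q[:,2]-A@k;Q=Q[(r<.0025)&(r>-.003)]
    print(" pan tilt deg",round(np.degrees(np.arctan(k[0])),1),"floor z rel TCP at +56:",round(k[0]*.056+k[1],4),len(Q))
    # profile
    for a in np.arange(.03,.13,.01):
        s=X[(abs(X[:,0]-a)<.003)&(abs(X[:,1])<.02)]
        if len(s): print("  ",round(a,2),np.round(np.percentile(s[:,2],[5,25,50,95])+t[2],4))
E
python3 - <<'E'
from sc import *
C,p,d=pose("w5");tilt(C,p,d)
for m in viewer.spot_point("wrist","scoop_lip")[:1]: print(m["p"],m["pixel"],np.round(at_z(C,m["pixel"],.012),4))
balls("wrist",.02)
p2,_=viewer.camera("scene")
a=cv2.resize(p[:200,200:440,::-1],None,fx=1.6,fy=1.6);b=cv2.resize(p2[230:360,200:370,::-1],None,fx=2.4,fy=2.4)[:320]
h=min(len(a),len(b));cv2.imwrite("pics/w5c.png",np.hstack([a[:h],b[:h]]))
E
```

```text
tcp [0.5092 0.0041 0.0632] h 1.5277 F [-1.3 -3.3  6.1] w 0.0122 t 9.4
 pan tilt deg 4.8 floor z rel TCP at +56: -0.0535 1796
   0.03 [0.0028 0.0037 0.0523 0.0598]
   0.04 [0.0083 0.0162 0.026  0.0427]
   0.05 [0.0069 0.0076 0.008  0.0092]
   0.06 [0.0082 0.0088 0.0093 0.0105]
   0.07 [0.0096 0.0102 0.0108 0.0245]
   0.08 [0.011  0.0122 0.0236 0.0272]
   0.09 [0.0118 0.0127 0.0212 0.0268]
   0.1 [0.014  0.0249 0.0264 0.0286]
   0.11 [0.0164 0.0176 0.0189 0.0213]
   0.12 [0.0239 0.0251 0.0263 0.029 ]
0.58 [78.7, 317.5] [0.5124 0.1066 0.012 ]
 ball 0.95 [126. 347.] [0.528 0.08  0.02 ]
 ball 0.79 [ 88. 313.] [0.51  0.101 0.02 ]
 ball 0.79 [ 88. 343.] [0.526 0.1   0.02 ]
 ball 0.57 [ 88. 289.] [0.497 0.102 0.02 ]
 ball 0.55 [109. 301.] [0.502 0.09  0.02 ]
```

View pics/w5c.png

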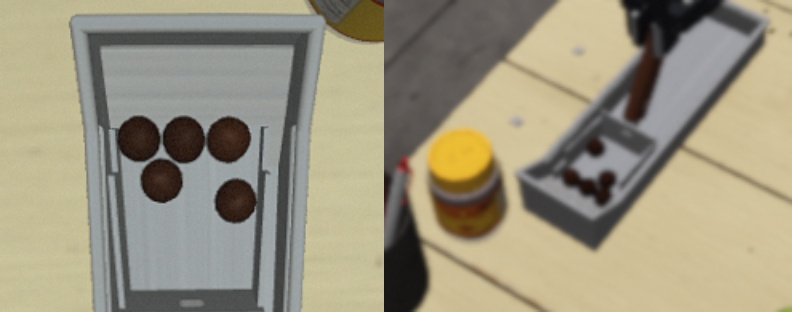

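Call:
servo_tool(commands=[[0, -1.5, 0, 1, 0], [0, -1.5, 0, 1, 0], [0, 0, 0, 0, 0], [0, 0, 0, 0, 0], [0, 0, 0, 0, 0]])

```text
clock: 10.22
eef_pos: [0.5094, 0.0021, 0.0612]
tool_rot: [0.722, 0.692, 0.001, -0.0]
ft_force: [-0.7, -0.9, 5.9]
grip_width: 0.0122
grasp_force: 60.1
```

```bash
python3 - <<'E'
from sc import *
C,p,d=pose("w6");tilt(C,p,d)
for m in viewer.spot_point("wrist","scoop_lip")[:1]: print(m["p"],m["pixel"],np.round(at_z(C,m["pixel"],.014),4))
balls("wrist",.02)
E
```

```text
tcp [0.5094 0.0021 0.0612] h 1.5284 F [-0.7 -0.9  5.9] w 0.0122 t 10.225
 pan tilt deg -12.2 floor z rel TCP at +56: -0.0473 1376
   0.03 [0.0028 0.0036 0.0508 0.0598]
   0.04 [0.0173 0.0243 0.0305 0.0441]
   0.05 [0.006  0.0072 0.02   0.0224]
   0.06 [0.0071 0.0078 0.0083 0.0178]
   0.07 [0.0085 0.0092 0.0097 0.0109]
   0.08 [0.0104 0.0191 0.0237 0.0268]
   0.09 [0.0116 0.0126 0.0227 0.0269]
   0.1 [0.0119 0.0126 0.0131 0.0142]
   0.11 [0.0148 0.0161 0.0175 0.0199]
   0.12 [0.0222 0.0234 0.0247 0.0275]
 ball 0.98 [169. 347.] [0.528 0.053 0.02 ]
 ball 0.85 [105. 288.] [0.496 0.091 0.02 ]
 ball 0.84 [114. 309.] [0.507 0.085 0.02 ]
 ball 0.6 [116. 345.] [0.527 0.084 0.02 ]
```

The balls are rolling back into the pan, which is tilted about 8°. I'll lift next and check the load.

Call:
servo_tool(commands=[[0, 0, 0, 0, 0], [0, 0, 0, 0, 0], [0, 0, 0, -4, 0], [0, 0, 0, -10, 0], [0, 0, 0, -15, 0], [0, 0, 0, -20, 0], [0, 0, 0, -20, 0], [0, 0, 0, -14, 0], [0, 0, 0, -7, 0], [0, 0, 0, 0, 0]])

```text
clock: 11.62
eef_pos: [0.5092, 0.0013, 0.1509]
tool_rot: [0.722, 0.692, 0.0, 0.0]
ft_force: [0.4, 0.8, -1.4]
grip_width: 0.0123
grasp_force: 59.4
```

```bash
python3 - <<'E'
from sc import *
C,p,d=pose("w7");tilt(C,p,d)
for m in viewer.spot_point("wrist","scoop_lip")[:1]: print(m["p"],m["pixel"],np.round(at_z(C,m["pixel"],.104),4))
balls("wrist",.11)
b=p[:,150:490,::-1];cv2.imwrite("pics/w7c.png",b[:320])
E
```

```text
tcp [0.5092 0.0013 0.1509] h 1.5278 F [ 0.4  0.8 -1.4] w 0.0123 t 11.625
 pan tilt deg -12.7 floor z rel TCP at +56: -0.0469 665
   0.03 [0.1343 0.1387 0.1414 0.1469]
   0.04 [0.0942 0.1036 0.1113 0.1275]
   0.05 [0.0941 0.0954 0.1068 0.11  ]
   0.06 [0.1046 0.1084 0.1099 0.1116]
   0.07 [0.096  0.0968 0.0974 0.1091]
   0.08 [0.0971 0.0977 0.0982 0.0994]
   0.09 [0.0974 0.098  0.0985 0.0996]
   0.1 [0.0977 0.0985 0.0989 0.1001]
   0.11 [0.0153 0.0165 0.0174 0.0194]
   0.12 [0.0216 0.0229 0.0241 0.0267]
0.77 [81.0, 320.1] [0.5138 0.1021 0.104 ]
 ball 0.96 [152. 317.] [0.509 0.063 0.11 ]
 ball 0.82 [151. 344.] [0.525 0.063 0.11 ]
 ball 0.8 [175. 345.] [0.525 0.05  0.11 ]
 ball 0.69 [172. 304.] [0.502 0.052 0.11 ]
 ball 0.65 [152. 295.] [0.497 0.064 0.11 ]
```

View pics/w7c.png

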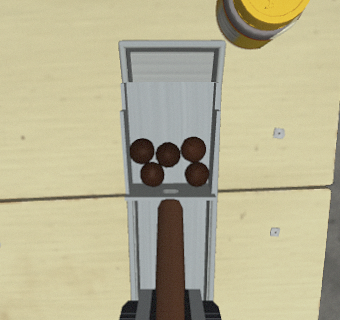

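All five balls are at the back of the pan (crop (140–197,150–175)), held mouth-up. I'll shift toward the canister's line and turn half round.

Call:
servo_tool(commands=[[0, 7, -10, 0, 0], [0, 10, -10, 0, -0.1], [0, 10, -10, 0, -0.16], [0, 8, -12, 0, -0.16], [0, 0, 0, 0, -0.16], [0, 0, 0, 0, -0.16], [0, 0, 0, 0, -0.16], [0, 0, 0, 0, -0.16], [0, 0, 0, 0, -0.16], [0, 0, 0, 0, -0.16], [0, 0, 0, 0, -0.16], [0, 0, 0, 0, -0.16], [0, 0, 0, 0, -0.16], [0, 0, 0, 0, -0.16], [0, 0, 0, 0, -0.16], [0, 0, 0, 0, -0.16], [0, 0, 0, 0, -0.16], [0, 0, 0, 0, -0.16], [0, 0, 0, 0, -0.16], [0, 0, 0, 0, -0.16]])

```text
clock: 14.28
eef_pos: [0.4647, 0.0343, 0.1502]
tool_rot: [-0.633, 0.774, 0.001, -0.0]
ft_force: [0.1, -0.1, -1.5]
grip_width: 0.0124
grasp_force: 59.4
```

Call:
servo_tool(commands=[[0, 0, 0, 0, -0.16], [0, 0, 0, 0, -0.16], [0, 0, 0, 0, -0.05], [0, 0, 0, 0, 0], [0, 0, 0, 0, 0]])

```text
clock: 14.9
eef_pos: [0.4653, 0.034, 0.1504]
tool_rot: [0.763, -0.646, -0.0, 0.0]
ft_force: [-0.2, 0.1, -2.0]
grip_width: 0.0119
grasp_force: 59.4
```

```bash
python3 - <<'E'
from sc import *
C,p,d=pose("w8");tilt(C,p,d)
t=status.get_obs()["eef_pos"]
for m in viewer.spot_point("wrist","scoop_lip")[:1]: print(m["p"],m["pixel"],np.round(at_z(C,m["pixel"],t[2]-.053),4))
balls("wrist",.11)
for l,z in(("canister_rim",.072),):
    for cam in("wrist","top"):
        if cam=="top": _,dd=viewer.camera("top")
        else: dd=d
        CC=cal(cam)
        for m in viewer.spot_point(cam,l)[:2]: print(cam,l,m["p"],m["pixel"],np.round(at_z(CC,m["pixel"],z),4))
        P=cloud(CC,np.ones_like(dd,bool),dd);Q=P[((P>[.40,-.30,.058])&(P<[.52,-.18,.082])).all(1)].astype(np.float32)
        if len(Q):
            R=Q[Q[:,2]>.064]
            print(cam,len(Q),cv2.minEnclosingCircle(Q[:,:2].copy()),cv2.fitEllipse(R[:,:2].copy()) if len(R)>9 else"")
E
```

```text
tcp [0.4653 0.034  0.1504] h -1.4058 F [-0.2  0.1 -2. ] w 0.0119 t 14.9
 pan tilt deg -16.2 floor z rel TCP at +56: -0.0471 1515
   0.03 [0.131  0.135  0.1377 0.1435]
   0.04 [0.0931 0.099  0.1057 0.117 ]
   0.05 [0.0942 0.1048 0.1069 0.1099]
   0.06 [0.0952 0.1045 0.1081 0.1112]
   0.07 [0.0956 0.0964 0.0969 0.1074]
   0.08 [0.0966 0.0973 0.0978 0.0988]
   0.09 [0.0969 0.0976 0.0981 0.0993]
   0.1 [0.0973 0.098  0.0985 0.0997]
   0.11 [-0.0008  0.0029  0.0037  0.0319]
   0.12 [-0.0011  0.0029  0.0037  0.0319]
0.75 [278.0, 321.3] [0.4606 0.0584 0.0975]
 ball 0.97 [174. 291.] [ 0.491 -0.01   0.11 ]
 ball 0.88 [175. 341.] [ 0.461 -0.014  0.11 ]
 ball 0.77 [164. 311.] [ 0.48  -0.018  0.11 ]
 ball 0.6 [149. 340.] [ 0.465 -0.029  0.11 ]
 ball 0.58 [151. 294.] [ 0.491 -0.024  0.11 ]
 ball 0.4 [ 82. 320.] [ 0.482 -0.063  0.11 ]
top canister_rim 0.83 [262.8, 418.4] [ 0.4524 -0.2356  0.072 ]
top canister_rim 0.74 [257.6, 411.5] [ 0.4635 -0.2204  0.072 ]
top 291 ((0.4598504602909088, -0.23865437507629395), 0.04291775822639465) ((0.46010249853134155, -0.23856611549854279), (0.06943301856517792, 0.07125164568424225), 87.51990509033203)
```

Call:
servo_tool(commands=[[0, 0, 0, 0, 0.08], [0, 0, 0, 0, 0.085], [0, 0, -2.5, 5, 0], [0, 0, -2.5, 6, 0], [0, 0, 0, 5, 0], [0, 0, 0, 0, 0], [0, 0, 0, 0, 0]])

```text
clock: 16.08
eef_pos: [0.4708, 0.0338, 0.1346]
tool_rot: [0.707, -0.707, -0.0, 0.0]
ft_force: [-0.2, -0.8, -0.6]
grip_width: 0.012
grasp_force: 59.3
```

```bash
python3 - <<'E'
from sc import *
C,p,d=pose("w9")
t=status.get_obs()["eef_pos"]
balls("wrist",.09)
P=cloud(C,np.ones_like(d,bool),d)-t
h=head();u=np.array([np.cos(h),np.sin(h),0]);w=np.array([-u[1],u[0],0])
X=np.c_[P@u,P@w,P[:,2]];S=X[(X[:,2]>-.065)&(X[:,2]<-.03)&(abs(X[:,1])<.035)&(X[:,0]>.03)]
print("lip along",np.percentile(S[:,0],[98,99.5,100]),"lat",np.percentile(S[S[:,0]>.08][:,1],[1,50,99]))
m=(abs(X[:,0]-.1)<.006)&(abs(X[:,1])<.02)&(X[:,2]>-.07); print("lip z",np.percentile(X[m,2],[5,50]))
for r in viewer.spot_point("wrist","canister_rim")[:2]: print(r["p"],r["pixel"],np.round(at_z(C,r["pixel"],.072),4))
E
```

```text
tcp [0.4708 0.0338 0.1346] h -1.5702 F [-0.2 -0.8 -0.6] w 0.012 t 16.075
 ball 0.95 [150. 297.] [ 0.484 -0.027  0.09 ]
 ball 0.76 [173. 293.] [ 0.487 -0.014  0.09 ]
 ball 0.74 [163. 314.] [ 0.475 -0.02   0.09 ]
 ball 0.65 [175. 341.] [ 0.459 -0.013  0.09 ]
 ball 0.65 [148. 340.] [ 0.459 -0.028  0.09 ]
lip along [0.09817271 0.09923522 0.09943852] lat [-2.64348647e-02 -7.00040352e-05  2.64776278e-02]
lip z [-0.05327481 -0.05206933]
```

Call:
servo_tool(commands=[[0, 0, 4, 1, 0], [0, 0, 5, 1, 0], [0, 0, 1.8, 0, 0], [0, 0, 0, 0, 0], [0, 0, 0, 0, 0], [0, 34, 0, 0, 0], [0, 62.5, 0, 0, 0], [0, 62, 0, 0, 0], [0, 0, 0, 0, 0], [0, 0, 0, 0, 0], [0, 0, 0, 0, 0], [0, 0, 0, 0, 0]])

```text
clock: 17.73
eef_pos: [0.4603, -0.1234, 0.1327]
tool_rot: [0.708, -0.706, 0.0, -0.0]
ft_force: [-0.0, 0.1, -1.8]
grip_width: 0.0121
grasp_force: 59.4
```

```bash
python3 - <<'E'
from sc import *
C,p,d=pose("w10");balls("wrist",.08)
p2,d2=viewer.camera("scene");p3,_=viewer.camera("top");balls("top",.015)
a=cv2.resize(p[:300,180:460,::-1],None,fx=1.3,fy=1.3);b=cv2.resize(p2[150:280,300:470,::-1],(400,306));
cv2.imwrite("pics/w10c.png",np.hstack([a[:306],b]))
E
```

```text
tcp [ 0.4603 -0.1234  0.1327] h -1.5681 F [-0.   0.1 -1.8] w 0.0121 t 17.725
 ball 0.9 [ 60. 344.] [ 0.447 -0.235  0.08 ]
 ball 0.89 [ 31. 308.] [ 0.467 -0.25   0.08 ]
 ball 0.86 [ 52. 321.] [ 0.46  -0.239  0.08 ]
 ball 0.83 [ 57. 306.] [ 0.469 -0.236  0.08 ]
 ball 0.64 [ 43. 346.] [ 0.446 -0.244  0.08 ]
```

View pics/w10c.png

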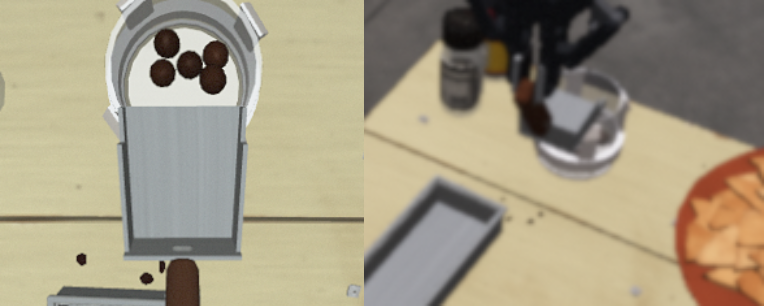

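The wrist crop shows all five balls on the canister floor at crop (160–215,40–80) and an empty pan. Next I'll take the scoop back over the tray.

Call:
servo_tool(commands=[[0, 0, 0, -15, 0], [0, -5, 0, -10, 0.042], [0, -31, -7.3, 0, 0], [0, -40, -10, 0, 0], [0, -40, -10, 0, 0], [0, -40, -10, 0, 0], [0, -35, -9, 0, 0], [0, 0, 0, 25, 0], [0, 0, 0, 17, 0], [0, 0, 0, 0, 0], [0, 0, 0, 0, 0]])

```text
clock: 19.35
eef_pos: [0.5145, 0.0642, 0.1163]
tool_rot: [-0.692, 0.722, -0.0, 0.0]
ft_force: [1.1, -0.5, -0.2]
grip_width: 0.0123
grasp_force: 59.4
```

```bash
python3 - <<'E'
from sc import *
C,p,d=pose("w11")
t=status.get_obs()["eef_pos"];P=cloud(C,np.ones_like(d,bool),d)
h=head();u=np.array([np.cos(h),np.sin(h),0]);w=np.array([-u[1],u[0],0])
X=np.c_[(P-t)@u,(P-t)@w,P[:,2]]
S=X[(X[:,2]>t[2]-.07)&(abs(X[:,1])<.04)&(X[:,0]>.05)&(X[:,0]<.1)]
print("scoop lat",np.percentile(S[:,1],[.5,50,99.5]))
for a in(.115,.13,.145,.16,.175,.19):
    s=X[(abs(X[:,0]-a)<.005)&(abs(X[:,1])<.06)]
    r=s[(s[:,2]>.027)&(s[:,2]<.034)]; 
    if len(r): print(a,len(r),"rim lat",np.round([r[r[:,1]<0][:,1].min(),r[r[:,1]<0][:,1].max(),r[r[:,1]>0][:,1].min(),r[:,1].max()],4))
E
```

```text
tcp [0.5145 0.0642 0.1163] h -1.6126 F [ 1.1 -0.5 -0.2] w 0.0123 t 19.35
scoop lat [-0.02663588 -0.00023322  0.02621938]
0.115 344 rim lat [-0.0389 -0.0322  0.0296  0.0365]
0.13 349 rim lat [-0.0384 -0.0318  0.0298  0.0364]
0.145 359 rim lat [-0.0385 -0.0317  0.0299  0.0359]
```

Call:
servo_tool(commands=[[0, 0, 1, 25, 0], [0, 0, 0, 20, 0], [0, 0, 0, 7, 0], [0, 0, 0, 0, 0], [14, 0, 0, 0, 0], [25, 0, 0, 0, 0], [50, 0, 0, 0, 0], [60, 0, 0, 0, 0], [60, 0, 0, -20, 0], [60, 0, 0, -40, 0], [60, 0, 0, -40, 0], [60, 0, 0, -40, 0], [60, 0, 0, 0, 0]])

```text
clock: 21.02
eef_pos: [0.5155, 0.0646, 0.2075]
tool_rot: [-0.692, 0.722, -0.002, 0.003]
ft_force: [-0.2, -0.1, -0.3]
grip_width: 0.0599
grasp_force: 0.0
```

```bash
python3 - <<'E'
from sc import *
C,p,d=pose("w12")
for l,z in(("scoop_lip",.004),("scoop",.004),("scoop_grip",.076)):
    for m in viewer.spot_point("wrist",l)[:1]: print(l,m["p"],m["pixel"],np.round(at_z(C,m["pixel"],z),4))
p3,dt=viewer.camera("top");CT=cal("top")
for l,z in(("snap_lid",0),("lid_ridge",.036)):
    for m in viewer.spot_point("top",l)[:1]: print(l,m["p"],np.round(at_z(CT,m["pixel"],z),4))
P=cloud(CT,np.ones_like(dt,bool),dt)
L=P[((P>[.37,.17,.040])&(P<[.5,.3,.056])).all(1)];r=cv2.minAreaRect(L[:,:2].astype(np.float32));print("ridge",r)
L2=P[((P>[.36,.16,.018])&(P<[.5,.31,.03])).all(1)];print("lid",cv2.minEnclosingCircle(L2[:,:2].astype(np.float32)))
Q=P[((P>[.40,-.30,.058])&(P<[.52,-.18,.082])).all(1)].astype(np.float32);R=Q[Q[:,2]>.064];print("can",cv2.minEnclosingCircle(Q[:,:2].copy()),cv2.fitEllipse(R[:,:2].copy()))
E
```

```text
tcp [0.5155 0.0646 0.2075] h -1.6123 F [-0.2 -0.1 -0.3] w 0.0599 t 21.025
scoop_lip 0.82 [98.9, 323.4] [ 0.5098 -0.0319  0.004 ]
scoop 0.97 [129.3, 324.1] [ 0.5103 -0.0031  0.004 ]
scoop_grip 0.76 [198.4, 322.7] [0.5138 0.0515 0.076 ]
snap_lid 0.79 [0.4314 0.2352 0.    ]
lid_ridge 0.84 [0.4345 0.233  0.036 ]
ridge ((0.0, 0.0), (0.0, 0.0), 0.0)
lid ((0.43502193689346313, 0.26729995012283325), 0.036545395851135254)
can ((0.4596574902534485, -0.23942913115024567), 0.043412115424871445) ((0.46037060022354126, -0.23881155252456665), (0.06920290738344193, 0.07131031155586243), 82.9433822631836)
```

Call:
servo_tool(commands=[[60, 0, 0, 0, 0.18], [60, 0, 0, 0, 0.18], [60, 0, 0, 0, 0.18], [60, 0, 0, 0, 0.18], [60, 0, 0, 0, 0.18], [60, 0, 0, 0, 0.18], [60, 0, 0, 0, 0.18], [60, 0, 0, 0, 0.18], [60, 0, 0, 0, 0.016], [60, 13.5, 35.3, 0, 0], [60, 13.5, 35.3, 0, 0], [60, 13.5, 35.3, 0, 0], [60, 13.5, 35.3, 0, 0], [60, 13.5, 35.3, 0, 0], [60, 0, 0, 0, 0], [60, 0, 0, 0, 0]])

```text
clock: 23.38
eef_pos: [0.4328, 0.235, 0.2033]
tool_rot: [-0.037, 0.999, -0.0, -0.0]
ft_force: [1.3, 0.9, -0.3]
grip_width: 0.0603
grasp_force: 0.0
```

```bash
python3 - <<'E'
from sc import *
C,p,d=pose("w13")
P=cloud(C,np.ones_like(d,bool),d)
L=P[((P>[.37,.17,.042])&(P<[.5,.3,.056])).all(1)];r=cv2.minAreaRect(L[:,:2].astype(np.float32));print("ridge",len(L),r,np.percentile(L,[1,50,99],axis=0).round(4).tolist())
L2=P[((P>[.36,.16,.018])&(P<[.5,.31,.03])).all(1)];print("lid",cv2.minEnclosingCircle(L2[:,:2].astype(np.float32)))
for l,z in(("snap_lid",0),("lid_ridge",.036)):
    for m in viewer.spot_point("wrist",l)[:1]: print(l,m["p"],np.round(at_z(C,m["pixel"],z),4))
E
```

```text
tcp [0.4328 0.235  0.2033] h -3.068 F [ 1.3  0.9 -0.3] w 0.0603 t 23.375
ridge 1133 ((0.4349745810031891, 0.23592980206012726), (0.056335583329200745, 0.01871553249657154), 4.613949298858643) [[0.4072, 0.2261, 0.0439], [0.4336, 0.236, 0.0486], [0.4623, 0.2464, 0.0505]]
lid ((0.4353329837322235, 0.23625196516513824), 0.04807361215353012)
snap_lid 0.56 [0.4341 0.2363 0.    ]
lid_ridge 0.79 [0.4334 0.2362 0.036 ]
```

Call:
servo_tool(commands=[[50, -2.3, 0.8, 40, 0], [45, 0, 0, 50, 0], [40, 0, 0, 50, 0], [35, 0, 0, 29, 0], [30, 0, 0, 0, 0], [10, 0, 0, 0, 0], [0, 0, 0, 0, 0], [0, 0, 0, 0, 0], [0, 0, 0, 0, 0]])

```text
clock: 24.65
eef_pos: [0.4355, 0.2366, 0.0353]
tool_rot: [-0.037, 0.999, 0.0, 0.001]
ft_force: [0.5, -0.3, -0.8]
grip_width: -0.0
grasp_force: 0.0
```

```bash
python3 - <<'E'
from sc import *
pose()
E
```

```text
tcp [0.4355 0.2366 0.0353] h -3.0683 F [ 0.5 -0.3 -0.8] w -0.0 t 24.65
```

```bash
python3 - <<'E'
from sc import *
C,p,d=pose("w14");p2,d2=viewer.camera("scene")
cv2.imwrite("pics/w14c.png",np.hstack([cv2.resize(p[:,:,::-1],(400,300)),cv2.resize(p2[330:450,200:360,::-1],(400,300))]))
C2=cal("scene")
for l,z in(("snap_lid",0),("lid_ridge",.036)):
    for m in viewer.spot_point("scene",l)[:1]: print(l,m["p"],np.round(at_z(C2,m["pixel"],z),4))
P=cloud(C2,np.ones_like(d2,bool),d2)
L=P[((P>[.36,.14,.018])&(P<[.52,.33,.03])).all(1)];print("lid",cv2.minEnclosingCircle(L[:,:2].astype(np.float32)))
E
```

```text
tcp [0.4353 0.2365 0.0351] h -3.0682 F [ 0.9  0.1 -0.7] w 0.0002 t 24.7
snap_lid 0.75 [0.4317 0.236  0.    ]
lid_ridge 0.96 [0.4425 0.232  0.036 ]
lid ((0.4331599473953247, 0.23626548051834106), 0.048423442989587784)
```

View pics/w14c.png

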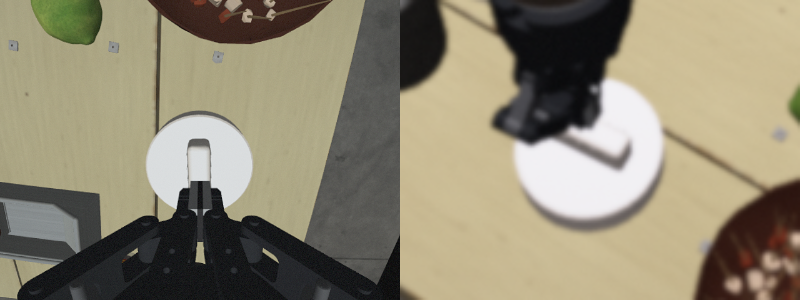

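The scene view shows the lid under the closed fingers, with the ridge's near half visible, yet the opening reads 0. I'll check the heights around the fingers.

```bash
python3 - <<'E'
from sc import *
C,p,d=pose("w15")
t=status.get_obs()["eef_pos"];h=head();u=np.array([np.cos(h),np.sin(h),0]);w=np.array([-u[1],u[0],0])
P=cloud(C,np.ones_like(d,bool),d)-t;X=np.c_[P@u,P@w,P[:,2]+t[2]]
# height map (mm), rows along u, cols along w
for a in np.arange(-20,44,4):
    row=[]
    for b in np.arange(-30,31,5):
        s=X[(abs(X[:,0]*1e3-a)<2)&(abs(X[:,1]*1e3-b)<2.5),2]
        row.append("%4d"%(np.median(s)*1e3) if len(s)>2 else "   .")
    print("%4d"%a,"".join(row))
# ridge colour profile at rows
g=cv2.cvtColor(p,cv2.COLOR_RGB2GRAY)
for r in range(220,340,12): print(r,g[r,280:364:6])
E
```

```text
tcp [0.435  0.2363 0.0347] h -3.0683 F [ 0.9 -0.2 -0.4] w -0.0 t 24.9
 -20   23  23  23  23  23   .   .   .  23  23  23  23  23
 -16   23  23  23  23  23   .   .   .  23  23  23  23  23
 -12   23  23  23  23  23 113 101   .  23  23  23  23  23
  -8  124 121  23  23  23 115 102 116  23  23  23 122 125
  -4  119 121  23  23  23 112 102 113  24  23  23 120 118
   0  119 120  23  23  24 112 102  49  42  23 119 121 118
   4   23 120 119  23  24  49 101  49  24  23 119 121  23
   8  129 122 114  86  83 129 104  94  84 108 118 125 130
  12  122 122 144 115 114 121 143 117 114 114 145 121 123
  16   23  23 148 144 144 140  49 142 144 145  23  23  23
  20   23  23 158 158 158  49  49 157 158 158  23  23  23
  24   23  23  23  23  23  48  48  48  24  23  23  23  23
  28   23  23  23  23  23  40  40  39  23  23  23  23  23
  32   23  23  23  23  23  23  23  23  23  23  23  23  23
  36   20  23  23  23  23  23  23  23  23  23  23  23  21
  40    0  17  23  23  23  23  23  23  23  23  23  15   0
220 [220 220 220 220 220 222 222 222 222 221 220 219 220 221]
232 [218 221 220 221  93  93  88  94  93  91 221 219 220 222]
244 [221 220 220 223 213 219 220 221 221 197 220 219 220 220]
256 [220 220 221 223 211 220 221 221 221 192 221 219 219 220]
268 [221 220 220 223 208 221 219 218 219 193 222 220 221 221]
280 [219 220 220 219 205 218 219 219 220 193 220 221 219 220]
292 [219 220 221 220 156  62  48  23  66  65 221 219 221 220]
304 [221 221   9  23  69  68  48  28  67  65  21  16 221 221]
316 [221  10  15  19  68  64  41  25  67  68  18  25  10 220]
328 [221  26  17  18  67  66  21  18  67  66  20  15  13 222]
```

```bash
python3 - <<'E'
from sc import *
C=cal("wrist");p,d=viewer.camera("wrist")
t=status.get_obs()["eef_pos"];h=head();u=np.array([np.cos(h),np.sin(h),0]);w=np.array([-u[1],u[0],0])
for r in range(280,420,8):
    o=[]
    for c in (280,296,308,316,322,330,338,350,364):
        if d[r,c]>0:
            q=at_d(C,[r,c],d[r,c])-t;o.append("%4d,%3d,%3d"%(q@u*1e3,q@w*1e3,(q[2]+t[2])*1e3))
        else:o.append("     .     ")
    print(r,o)
a=p[250:420,230:410,::-1];p2,_=viewer.camera("scene")
cv2.imwrite("pics/w16c.png",np.hstack([cv2.resize(a,(540,510),interpolation=3),cv2.resize(cv2.imread("pics/w9.png")[250:420,230:410],(260,510))]))
E
```

```text
280 ['  -5, 21, 23', '  -6, 12, 23', '   5,  4, 48', '   5,  1, 48', '   6, -1, 49', '   5, -5, 48', '  -4,-10, 25', '  -6,-17, 22', '  -6,-25, 23']
288 [' -11, 21, 23', ' -11, 12, 23', '   1,  5, 48', '   1,  1, 49', '   1, -1, 49', '   1, -5, 48', ' -10,-10, 23', ' -10,-17, 23', ' -10,-25, 23']
296 [' -15, 21, 23', ' -16, 12, 22', '  11,  4, 75', '  10,  0, 74', '     .     ', '  10, -4, 74', ' -15,-10, 23', ' -15,-17, 24', ' -16,-25, 22']
304 [' -21, 22, 23', '   6,  9, 73', '  11,  3, 81', '  10,  0, 80', '  11, -1, 81', '  10, -4, 80', '   6, -8, 74', '   6,-13, 73', ' -21,-25, 23']
312 [' -26, 22, 23', '   7,  8, 80', '  10,  3, 87', '  11,  0, 87', '  10, -1, 87', '  10, -4, 87', '   6, -8, 79', '   6,-12, 80', ' -25,-26, 24']
320 [' -31, 22, 23', '   6,  8, 85', '  10,  3, 92', '  11,  0, 93', '  11, -1, 93', '  10, -4, 92', '   6, -7, 86', '   6,-12, 85', ' -31,-26, 23']
328 [' -37, 22, 22', '   7,  7, 92', '  10,  3, 98', '  11,  0, 98', '  11, -1, 99', '  11, -4, 98', '  10, -7, 98', '   7,-11, 92', ' -37,-26, 22']
336 [' -58, 26,  0', '  13,  6,106', '   9,  3,101', '  10
[... 879 characters left out ...]
  2,122', ' -10,  0,101', '  -9, -1,102', '  -1, -4,112', '  17, -5,133', '  16, -8,132', '  17,-11,133']
392 ['  16,  8,135', '  16,  5,135', '  -2,  3,113', '-105,  2,  0', '-106, -2, -1', '  -3, -4,113', '  16, -5,135', '  16, -8,135', '  17,-11,136']
400 ['  16,  8,138', '  16,  4,138', '  -6,  3,113', '-111,  2,  0', '-113, -2, -1', '  -6, -4,113', '  15, -5,137', '  16, -7,138', '  16,-11,138']
408 ['  16,  8,140', '  16,  4,141', '  -7,  3,116', '-119,  2,  0', '     .     ', '  -7, -4,115', '  12, -5,136', '  16, -7,140', '  16,-11,140']
416 ['  17,  8,144', '  17,  4,144', '  -7,  2,118', '-127,  2,  0', '-127, -2, -1', '  -7, -3,118', '   8, -5,135', '  16, -7,142', '  17,-10,143']
```

View pics/w16c.png

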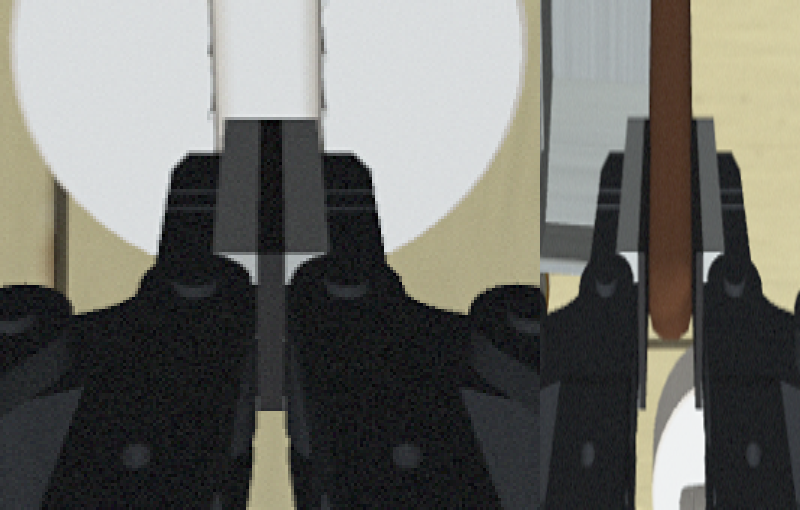

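The close-up shows the pads fully closed with their lower edge about 25 mm above the ridge: depth puts the tips at z≈74 mm and the ridge top at 49 mm. So the real tips sit well behind where the stated TCP puts them. I'll open, descend in guarded steps and measure.

Call:
servo_tool(commands=[[45, 0, 0, 0, 0], [45, 0, 0, 0, 0], [45, 0, 0, 0, 0], [45, 0, 0, 5, 0], [45, 0, 0, 5, 0], [45, 0, 0, 0, 0]])

```text
clock: 25.8
eef_pos: [0.4345, 0.236, 0.0239]
tool_rot: [-0.037, 0.999, -0.0, -0.001]
ft_force: [-0.2, -0.3, -0.3]
grip_width: 0.0447
grasp_force: 0.0
```

```bash
cat > tips.py <<'E'
from sc import *
def tips():
    C,p,d=pose();t=status.get_obs()["eef_pos"];h=head();u=np.array([np.cos(h),np.sin(h),0]);w=np.array([-u[1],u[0],0])
    P=cloud(C,np.ones_like(d,bool),d)-t;X=np.c_[P@u,P@w,P[:,2]]
    print("lidtop z",np.round(np.median(X[(abs(X[:,0]-.036)<.003)&(abs(X[:,1])<.02)][:,2])+t[2],4))
    S=X[(X[:,0]>.002)&(X[:,0]<.013)&(abs(X[:,1])<.06)&(X[:,2]+t[2]>.052)]
    for s in(-1,1):
        q=S[S[:,1]*s>0]; k=q[q[:,2]<q[:,2].min()+.004]
        print(s,"tip z abs",(q[:,2].min()+t[2]).round(4),"rel",q[:,2].min().round(4),"lat",np.percentile(k[:,1],[5,50,95]).round(4))
    R=X[(X[:,0]>.013)&(X[:,0]<.028)&(X[:,2]+t[2]>.044)&(X[:,2]+t[2]<.053)&(abs(X[:,1])<.02)];print("ridge lat",np.percentile(R[:,1],[2,50,98]).round(4) if len(R) else"")
tips()
E
python3 tips.py
```

```text
tcp [0.4345 0.236  0.0239] h -3.0684 F [-0.2 -0.3 -0.3] w 0.0447 t 25.8
lidtop z 0.0235
-1 tip z abs 0.0566 rel 0.0325 lat [-0.0287 -0.0232 -0.023 ]
1 tip z abs 0.0562 rel 0.0321 lat [0.0216 0.0221 0.027 ]
ridge lat [-0.0087  0.0001  0.0087]
```

Call:
servo_tool(commands=[[45, 0, 0, 6, 0], [45, 0, 0, 6, 0], [45, 0, 0, 6, 0], [45, 0, 0, 5, 0], [45, 0, 0, 0, 0]])

```text
clock: 26.48
eef_pos: [0.4346, 0.2361, 0.001]
tool_rot: [-0.037, 0.999, -0.0, -0.001]
ft_force: [-0.0, 0.3, 0.2]
grip_width: 0.045
grasp_force: 0.0
```

```bash
sed -i 's/+t\[2\]>.052)\]/+t[2]>.027)]/' tips.py; python3 tips.py
```

```text
tcp [0.4346 0.2361 0.001 ] h -3.0684 F [-0.   0.3  0.2] w 0.045 t 26.475
lidtop z 0.0235
-1 tip z abs 0.0339 rel 0.0325 lat [-0.0288 -0.0232 -0.0096]
1 tip z abs 0.0339 rel 0.0326 lat [0.0215 0.0223 0.0275]
ridge lat [-0.0085  0.      0.0086]
```

Call:
servo_tool(commands=[[40, 0, 0, 3, 0], [25, 0, 0, 0, 0], [10, 0, 0, 0, 0], [0, 0, 0, 0, 0], [0, 0, 0, 0, 0], [0, 0, 0, 0, 0]])

```text
clock: 27.28
eef_pos: [0.4353, 0.2365, -0.0012]
tool_rot: [-0.037, 0.999, 0.0, 0.0]
ft_force: [-0.3, -0.4, 2.8]
grip_width: 0.0168
grasp_force: 59.5
```

```bash
python3 tips.py
```

```text
tcp [ 0.4353  0.2365 -0.0012] h -3.0684 F [-0.3 -0.4  2.8] w 0.0168 t 27.275
lidtop z 0.0236
-1 tip z abs 0.0319 rel 0.033 lat [-0.0201 -0.0139 -0.0106]
1 tip z abs 0.0318 rel 0.033 lat [0.01   0.0124 0.0187]
ridge lat [-0.0092 -0.0005  0.008 ]
```

Call:
servo_tool(commands=[[0, 0, 0, -10, 0], [0, 0, 0, -30, 0], [0, 0, 0, -40, 0], [0, 0, 0, -40, 0], [0, 0, 0, -10, 0], [0, 1, -25, 0, 0], [0, 1, -50, 0, 0], [0, 1, -50, 0, 0], [0, 1, -50, 0, 0], [0, 1, -50, 0, 0], [0, 1, -50, 0, 0], [0, 1, -50, 0, 0], [0, 1, -50, 0, 0], [0, 1, -50, 0, 0], [0, 1, -40, 0, 0], [0, 0, -10.7, 0, 0], [0, 0, 0, 0, 0], [0, 0, 0, 0, 0], [0, 0, 0, 0, 0]])

```text
clock: 29.7
eef_pos: [0.4599, -0.2375, 0.1286]
tool_rot: [-0.038, 0.999, 0.0, -0.0]
ft_force: [-0.2, 0.2, -0.9]
grip_width: 0.0171
grasp_force: 59.2
```

```bash
cat > al.py <<'E'
from sc import *
from scipy.optimize import least_squares
def circ(Q,r):
    f=lambda x:np.maximum(np.hypot(Q[:,0]-x[0],Q[:,1]-x[1])-r,-.0015)
    return least_squares(lambda x:np.hypot(Q[:,0]-x[0],Q[:,1]-x[1])-r,Q.mean(0)[:2],loss="soft_l1",f_scale=.001).x
C,p,d=pose("al");o=status.get_obs();t=o["eef_pos"]
P=cloud(C,np.ones_like(d,bool),d)
for nm,lo,hi,r in(("lidtop",t[2]+.018,t[2]+.031,.048),):
    Q=P[(P[:,2]>lo)&(P[:,2]<hi)&(np.hypot(*(P[:,:2]-t[:2]).T)<.06)]
    hull=cv2.convexHull(Q[:,:2].astype(np.float32))[:,0]
    E=hull[np.hypot(*(hull-t[:2]).T)>.040]
    print(nm,len(Q),"z",np.median(Q[:,2]).round(4),"fit-tcp mm",((circ(E,r)-t[:2])*1e3).round(1),len(E))
    A=np.c_[Q[:,:2]-t[:2],np.ones(len(Q))];k=np.linalg.lstsq(A,Q[:,2],rcond=None)[0];print("tilt deg",np.degrees(k[:2]).round(2),"z at centre rel TCP",(k[2]-t[2]).round(4))
for cam in("top","scene"):
    pp,dd=viewer.camera(cam);CC=cal(cam);P=cloud(CC,np.ones_like(dd,bool),dd)
    Q=P[(P[:,2]>t[2]+.016)&(P[:,2]<t[2]+.033)&(np.hypot(*(P[:,:2]-t[:2]).T)<.065)]
    if len(Q)>20:
        hull=cv2.convexHull(Q[:,:2].astype(np.float32))[:,0];print(cam,"lid",circ(hull,.048).round(4),cv2.minEnclosingCircle(hull),len(Q))
    K=P[((P>[.40,-.30,.058])&(P<[.52,-.18,.078])).all(1)]
    print(cam,"can pts",len(K))
E
python3 al.py
```

```text
tcp [ 0.4599 -0.2375  0.1286] h -3.0666 F [-0.2  0.2 -0.9] w 0.0171 t 29.7
lidtop 18102 z 0.1533 fit-tcp mm [0.  0.9] 63
tilt deg [0.46 0.04] z at centre rel TCP 0.0246
top lid [ 0.4606 -0.2374] ((0.4606288969516754, -0.23662853240966797), 0.04845474660396576) 665
top can pts 19
scene lid [ 0.4593 -0.2364] ((0.4583541452884674, -0.2361772209405899), 0.04947686940431595) 915
scene can pts 409
```

Call:
servo_tool(commands=[[0, 0, -1.5, 25, 0], [0, 0, 0, 25, 0], [0, 0, 0, 10, 0], [0, 0, 0, 4, 0], [0, 0, 0, 1, 0], [0, 0, 0, 0, 0], [0, 0, 0, 0, 0]])

```text
clock: 30.72
eef_pos: [0.4605, -0.2406, 0.0643]
tool_rot: [-0.037, 0.999, -0.0, 0.001]
ft_force: [0.8, 0.7, -0.1]
grip_width: 0.0166
grasp_force: 59.2
```

```bash
cat >> al.py <<'E'
C=cal("scene");K=P[((P>[.40,-.30,.01])&(P<[.52,-.18,.05])).all(1)]
print("scene can body",len(K),np.percentile(K,[1,50,99],axis=0).round(4).tolist())
cv2.imwrite("pics/al_scene.png",pp[:,:,::-1])
# side view: lateral (horizontal) centres of lid edge and canister in the scene picture
m=[x["mask"] for x in viewer.masks_of("scene","canister")[:1]]; n=[x["mask"] for x in viewer.masks_of("scene","snap_lid")[:1]]
for nm,q in(("can",m),("lid",n)):
    if q:
        r,c=np.nonzero(q[0]);print(nm,r.min(),r.max(),[(k,c[r==k].min(),c[r==k].max()) for k in range(r.min(),r.max()+1,4)])
E
python3 al.py
```

```text
tcp [ 0.4605 -0.2406  0.0643] h -3.0684 F [ 0.8  0.7 -0.1] w 0.0166 t 30.725
lidtop 18081 z 0.0889 fit-tcp mm [0.1 0.7] 66
tilt deg [ 0.54 -0.03] z at centre rel TCP 0.0248
top lid [ 0.4609 -0.2403] ((0.4609198272228241, -0.2398173213005066), 0.048154205083847046) 587
top can pts 39
scene lid [ 0.4592 -0.2385] ((0.45934000611305237, -0.23854582011699677), 0.0487193763256073) 846
scene can pts 197
scene can body 510 [[0.4185, -0.2551, 0.0145], [0.4478, -0.2083, 0.0298], [0.493, -0.1983, 0.0496]]
can 201 225 [(201, np.int64(373), np.int64(375)), (205, np.int64(372), np.int64(408)), (209, np.int64(372), np.int64(410)), (213, np.int64(373), np.int64(409)), (217, np.int64(375), np.int64(407)), (221, np.int64(380), np.int64(404)), (225, np.int64(394), np.int64(395))]
lid 172 207 [(172, np.int64(379), np.int64(406)), (176, np.int64(374), np.int64(412)), (180, np.int64(371), np.int64(415)), (184, np.int64(371), np.int64(416)), (188, np.int64(370), np.int64(416)), (192, np.int64(370), np.int64(416)), (196, np.int64(372), np.int64(415)), (200, np.int64(375), np.int64(413)), (204, np.int64(381), np.int64(408))]
```

Call:
servo_tool(commands=[[0, 0.5, 1, 0, 0], [0, 0, 0, 1.5, 0], [0, 0, 0, 1.5, 0], [0, 0, 0, 1.5, 0], [0, 0, 0, 1.5, 0], [0, 0, 0, 0, 0]])

```text
clock: 31.72
eef_pos: [0.4602, -0.24, 0.0588]
tool_rot: [-0.037, 0.999, -0.001, 0.001]
ft_force: [-1.0, -0.1, 6.0]
grip_width: 0.017
grasp_force: 60.2
```

Call:
servo_tool(commands=[[0, 0, 0, 1.5, 0], [0, 0, 0, 1.5, 0], [0, 0, 0, 0, 0]])

```text
clock: 32.1
eef_pos: [0.4608, -0.2403, 0.057]
tool_rot: [-0.037, 0.999, -0.001, 0.002]
ft_force: [-1.0, -0.3, 12.1]
grip_width: 0.0165
grasp_force: 60.9
```

Call:
servo_tool(commands=[[0, 0, 0, 1.5, 0], [0, 0, 0, 1.5, 0], [0, 0, 0, 1.5, 0], [0, 0, 0, 0, 0]])

```text
clock: 32.6
eef_pos: [0.4598, -0.2397, 0.0508]
tool_rot: [-0.037, 0.999, -0.0, 0.001]
ft_force: [-0.4, -0.2, 7.2]
grip_width: 0.0168
grasp_force: 60.1
```

Call:
servo_tool(commands=[[0, 0, 0, 1.5, 0], [0, 0, 0, 1.5, 0], [0, 0, 0, 0, 0]])

```text
clock: 32.98
eef_pos: [0.46, -0.2398, 0.0508]
tool_rot: [-0.037, 0.999, -0.001, 0.001]
ft_force: [-7.7, 2.6, 25.9]
grip_width: 0.0168
grasp_force: 62.7
```

Call:
servo_tool(commands=[[0, 0, 0, -0.7, 0], [0, 0, 0, 0, 0], [0, 0, 0, 0, 0], [0, 0, 0, 0, 0]])

```text
clock: 33.48
eef_pos: [0.46, -0.2398, 0.0508]
tool_rot: [-0.037, 0.999, -0.001, 0.001]
ft_force: [-6.0, 2.2, 21.4]
grip_width: 0.0169
grasp_force: 62.0
```

```bash
python3 al.py | head -5; python3 - <<'E'
from h import *
p,d=viewer.camera("top");C=cal("top")
for m in viewer.spot_point("top","scoop")[:1]: print("scoop",m["p"],at_z(C,m["pixel"],.004).round(3))
print(status.get_obs()["ft_force"])
E
```

```text
tcp [ 0.46   -0.2398  0.0508] h -3.0685 F [-6.   2.2 21.4] w 0.0169 t 33.475
lidtop 18119 z 0.0755 fit-tcp mm [-0.   0.9] 62
tilt deg [0.48 0.02] z at centre rel TCP 0.0248
top lid [ 0.4603 -0.2394] ((0.4603753387928009, -0.23904864490032196), 0.0481497161090374) 571
top can pts 546
scoop 0.93 [0.508 0.005 0.004]
[-5.57395256  2.31811679 20.2921677 ]
```

Lid top is at 75.5 mm (76 expected when home), level and pressed with about 20 N. The scoop is in the tray, so I'm handing in.

```bash
python3 -c "
from workcell import bot;print(bot.job_done())"
```

```text
the job is handed in; nothing more can be done
None
```

I handed the job in with all five hazelnuts in the canister, the scoop back in the tray, and the lid clicked home under about 20 N of downward push; no verdict was returned.

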